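# Snap the protective cover onto the lifting-lug boss

### The job

Take the loose orange cover off its wooden puck and fit it on the open boss of the uncovered lifting lug, with its two clip arms on the two sides between the welded webs. Press it straight down until both clip arms snap under the boss's lip and the cover sits flat and fully home, never pressing harder than about 30 N, then let go and leave it there. Leave everything else on the bench as it is.

Things in the scene. Friction and masses are not known exactly. Their poses are not given: they have to be found in the camera images.
- cover_grip (a point): Centre of the orange cover's block handle: 18 mm thick along x (grip it across this), 46 mm wide along y, rising 38 mm from the disc. The point is 19 mm above the disc's top and 24 mm above its underside. Cover's axes, z up; half a turn gives the same cover. It starts loose on a wooden puck in a grey tray, disc underside 37 mm above the bench.
- cover: The cover (0.14 to 0.21 kg), origin at the centre of its disc's underside. Disc 72 mm across, 5 mm thick. Two black clip arms 18 mm wide hang 27 mm below the underside at the +y and -y edges; hook noses 30.5 mm from the axis and 12 mm below the underside, sloping lead-in below them. Two fixed tabs 7 mm deep at the +x and -x edges pass outside the lip with 1.6 mm play.
- boss_axis (a point): On the uncovered lug's boss axis at the plate's top face, 20 mm above the bench; x along the plate. The round boss has a 40 mm bore, a neck 55 mm across and on top a lip 66 mm across, 10 mm deep, its upper edge bevelled. Its height is not measured: the top is 30 to 58 mm above this point, different on each piece, so where the cover is home must be felt.
- lug: The uncovered lug, fixed; origin under the boss axis on the bench. Dark steel plate 110 mm wide (y), 20 mm thick, from x = -55 to +150 mm. Two webs, 10 mm wide, tops 14 mm below the boss's top, run out to 51 mm from the axis on the boss's +x and -x sides; so the clip arms go on its +y and -y sides, cover x along this x. Another lug on the bench is already covered.
- clip_a (a joint): Spread of the clip arm at the cover's +y edge, rad: 0 closed (free or snapped home), about 0.15 with its hook riding on the lip; sprung shut. Pressing: hooks meet the bevel with the disc's underside about 20 mm above the boss's top, spread under a push of about 6 to 14 N in all, drag over the lip with less, and snap in under it with the underside about 2 mm above the boss's top.
- clip_b (a joint): The same for the clip arm at the cover's -y edge.
- seal (a joint): Compression of the cover's black rubber seal, m: a pad 58 mm across that stands 3 mm proud of the disc's underside (0 free, 0.003 fully squashed; 7 N per mm). It meets the boss's top just before the clips snap in; fully squashed, the disc is against a hard stop and force climbs fast. Once snapped home it stays squashed about 1 mm and holds the cover tight against the clips.
- nut: Bystander: steel nut, 30 mm across, 16 mm high, on the uncovered lug's plate beyond the boss; origin under its centre.
- torch: Bystander: yellow-green torch, 135 mm long; origin beneath it.
- meter: Bystander: pale hand meter, 55 x 100 x 22 mm; origin beneath it.
- pin: Bystander: upright turned steel pin, 44 mm across, 75 mm high; origin beneath it.
- spanner: Bystander: spanner, 180 mm long, lying near the robot; origin beneath it.
- marker: Bystander: marker pen, 120 mm long, lying near the robot; origin beneath it.
- yoke: Bystander: grey two-legged magnet yoke, 150 mm long and 185 mm tall, standing on a steel bar at the left edge; origin under its legs.
There are look-alikes about, which are no part of the job. Leave any blue or pink look-alike of the cover alone.

How it is judged:
By the outcome, as a careful person would: the job done as asked, in the order asked, and still so for the second after the job is handed in, with the robot touching nothing.
It also fails if it takes over 50 s, if anything falls off the work surface, if the arm or the gripper's body presses on something with over 40 N, if the wrist force passes 120 N, or if a joint passes its speed limit or range.

### The arm

A 6-joint arm with a two-finger parallel gripper is mounted at the origin on the work surface. World frame = base frame: x ahead of the robot, y to its left, z up, the work surface at z = 0. Lengths are in m, angles in degrees, forces in N, time in s.
With the tool pointing down it reaches from about 0.4 to 0.925 m from the base axis. Payload 3.4 kg.
Tool frame: the origin (TCP) lies at the very end of the fingers, on their centre line; the grasp point (between the pads) lies 19 mm behind it (robot.grasp_offset is the distance from the TCP to the grasp point, in m); y points along the fingers, x is the direction in which the jaws open and shut, and the axes are right-handed (so a half turn about y gives the same grasp; the last joint's range is limited). The gripper opens to 85 mm and grips with 20 to 120 N. Pads are 22 mm wide; open, the fingers measure 114 mm over their backs; the gripper's body (76 mm by 85 mm) begins 54 mm behind the grasp point. The pads swing forward as they close: fully open they stand 13 mm farther back than shut.
Start: joints at [-77.951, 17.578, 86.31, -0, 76.112, -4.211], TCP at [0.161, -0.552, 0.231] pointing down, gripper open.
Joint ranges: [-179.03, 179.03], [-60, 130.46], [8.19, 133.38], [-81.62, 261.62], [5.75, 156.47], [-153.77, 153.77]. Speed limits (degrees/s): [147.25, 147.25, 180, 180, 180, 180].

### API

Orientations are given as a 3x3 rotation matrix whose columns are the frame's x, y, z axes.
In Python, from plant import robot gives the robot as it stands.
- The arm moves only by the tool arm_command, never from a script. Its arguments are lists of equal length, an entry for each row: "fingers": the closure, from -1 (fully open) to 1 (shut); "linear": the shift along the tool's x, y, z scaled (see below), a list of three; "yaw": the turn about the tool's y scaled (see below). A call has exactly 10 rows; each row shifts and turns the commanded pose from where the row before left it, along the tool's axes as they then stand; what a row does not reach is not made up. The controller multiplies each number of a shift by 800 mm and each number of a turn by 0.5 rad. A row lasts 1/10 s, in which the tool goes at most 50 mm and 8.59 degrees, less where a joint would pass 70% of its speed; a pose out of reach is approached as far as the arm can. A call with a number of a shift or a turn outside -1 to 1 is refused whole. A call with a gripper value outside its range is refused whole. The fingers move at their own pace and stop on an object; the grip force is fixed at half the most. Time passes only in rows, so rows that do not move let the fingers close, or fill a call up. It gives the time, the measured TCP pose, the force and the opening at its end, in the units of the state.
- robot.get_obs(): the state, without advancing time (a new reading comes with each control period).
- robot.snapshot(name): name is "side" or "top"; returns the picture (420x560x3 uint8, blue, green, red); there is no depth.
- robot.camera_model(name): a dict with "vfov" (degrees; the focal length in pixels is half the picture's height over the tangent of half this angle, whatever the lens; pixels are square), "cx", "cy" (the principal point, pixels), "T" (4x4, takes a point from camera to world coordinates). Camera axes: x right, y down, z forward; pixel columns grow to the right and rows downward; lengths in m; the calibration is good to about 2 mm. A picture is of the moment at which its call begins. camera_model takes no time and is no camera call.
- robot.hand_in(): hands the job in, once; it reports no verdict.
The state is a dict: "time": time; "joints": joint angles; "dq": joint speeds; "joint_efforts": joint torques, N m; "tool_pos": TCP position; "ee_rot": TCP orientation; "force": force on the tool from outside, world axes, zero at the start; "torque": the same for the moment, N m; "gripper_width": finger opening in m.
Only numpy, scipy, OpenCV 4.12 (cv2) and the standard library are available. Lean on these libraries where they do the work, as an engineer would, in place of code of your own. Each camera call takes 0.05 s, during which the arm holds its last target.

## Working session

There is one attempt and no reset: what is moved stays moved. The work goes in short steps, Python scripts to look and compute and a tool call to move; the robot and the scene stay as the last step left them, time stands still between calls to the robot, and variables do not carry over. Pictures are saved under pics/ and viewed, and the job is handed in when it is done.

Besides the shell and the picture viewer there is one more tool, called after "Call:" by a JSON object that holds its "method" and its "body", one argument or row to a line. arm_command: Moves the arm, as the interface text tells. Shifts and turns lie within -1 to 1; 1 stands for 800 mm of shift or 0.5 rad of turn. Its arguments: {"type":"object","properties":{"fingers":{"type":"array"},"linear":{"type":"array"},"yaw":{"type":"array"}},"required":["fingers","linear","yaw"]}

```bash
mkdir -p pics; ls; cat > h.py <<'E'
from plant import robot
import numpy as np, cv2
def ray(cam,u,v):
    m=robot.camera_model(cam);f=210/np.tan(np.radians(m['vfov']/2));T=np.array(m['T'])
    d=T[:3,:3]@np.array([(u-m['cx'])/f,(v-m['cy'])/f,1]);return T[:3,3],d/np.linalg.norm(d)
def onz(cam,u,v,z):
    o,d=ray(cam,u,v);return o+d*(z-o[2])/d[2]
def proj(cam,p):
    m=robot.camera_model(cam);f=210/np.tan(np.radians(m['vfov']/2));T=np.array(m['T'])
    q=T[:3,:3].T@(np.array(p)-T[:3,3]);return f*q[0]/q[2]+m['cx'],f*q[1]/q[2]+m['cy']
def tri(u1,u2):
    (a,d),(b,e)=ray('top',*u1),ray('side',*u2)
    s=np.linalg.lstsq(np.c_[d,-e],b-a,rcond=None)[0];p,q=a+s[0]*d,b+s[1]*e
    return (p+q)/2,np.linalg.norm(p-q)
E
python3 - <<'E'
from h import *
np.set_printoptions(precision=3,suppress=True)
for c in('top','side'):
    im=robot.snapshot(c);cv2.imwrite(f'pics/{c}0.png',im);m=robot.camera_model(c);print(c,m['vfov'],m['cx'],m['cy'],m.get('lens'),m.keys());print(np.array(m['T']))
print(robot.get_obs())
E
```

```text
pics
top 49.44668035659926 277.65134499316224 212.1598365548921 None dict_keys(['vfov', 'cx', 'cy', 'T'])
[[ 0.007 -0.998  0.065  0.455]
 [-1.    -0.006  0.009  0.089]
 [-0.008 -0.065 -0.998  1.319]
 [ 0.     0.     0.     1.   ]]
side 49.04868074197154 279.13056297332963 216.85541424016017 None dict_keys(['vfov', 'cx', 'cy', 'T'])
[[-0.684 -0.507  0.525 -0.303]
 [-0.73   0.483 -0.483  0.874]
 [-0.008 -0.713 -0.701  1.213]
 [ 0.     0.     0.     1.   ]]
{'time': 0.1, 'joints': array([-77.949,  17.618,  86.377,  -0.001,  76.113,  -4.211]), 'dq': array([-0.016, -0.035, -0.068,  0.008, -0.048, -0.01 ]), 'joint_efforts': array([  0.   , -45.853, -25.261,   0.   ,   0.006,  -0.   ]), 'tool_pos': array([ 0.161, -0.551,  0.23 ]), 'ee_rot': array([[ 0.28 , -0.   ,  0.96 ],
       [-0.96 ,  0.002,  0.28 ],
       [-0.002, -1.   ,  0.   ]]), 'force': array([ 0.392,  0.018, -0.404]), 'torque': array([-0.018,  0.005, -0.011]), 'gripper_width': 0.08537107381201837}
```

View pics/top0.png

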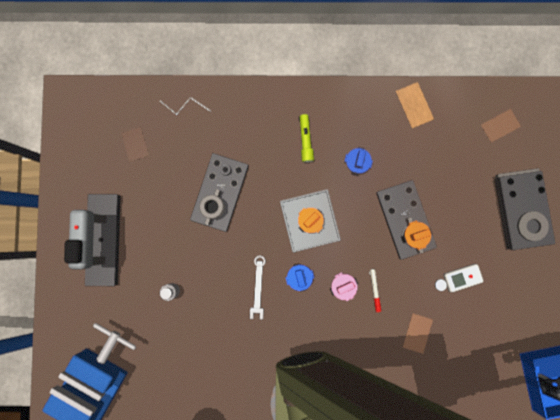

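View pics/side0.png

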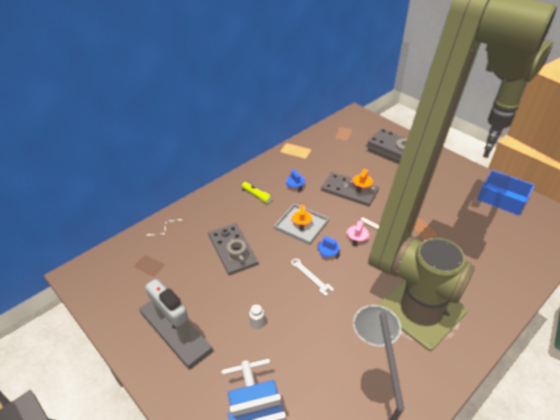

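```bash
python3 - <<'E'
from h import *
t=cv2.imread('pics/top0.png');s=cv2.imread('pics/side0.png')
def c(im,x,y,w=70,h=70,k=4): return cv2.resize(im[y-h//2:y+h//2,x-w//2:x+w//2],None,fx=k,fy=k,interpolation=cv2.INTER_CUBIC)
a=np.hstack([c(t,219,195,100,100,4),c(t,310,220,100,100,4)])
cv2.imwrite('pics/c1.png',a)
b=np.hstack([c(t,525,210,68,90,3),c(t,410,220,68,90,3)]);cv2.imwrite('pics/c2.png',b)
d=np.hstack([c(s,235,245,80,80,5),c(s,302,218,80,80,5)]);cv2.imwrite('pics/c3.png',d)
E
```

```text
(no output)
```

View pics/c1.png

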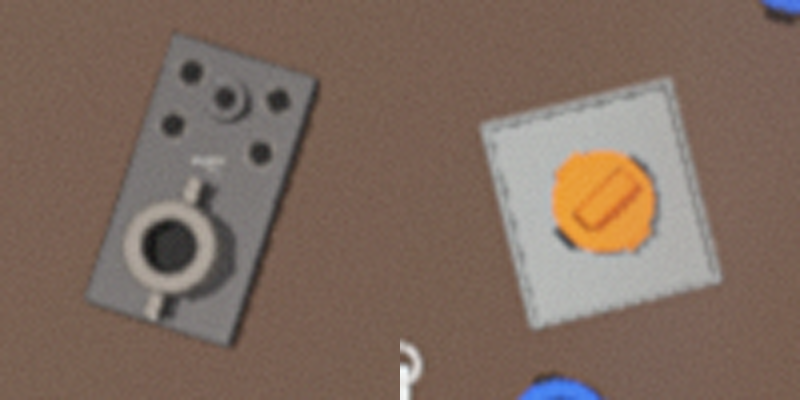

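View pics/c2.png

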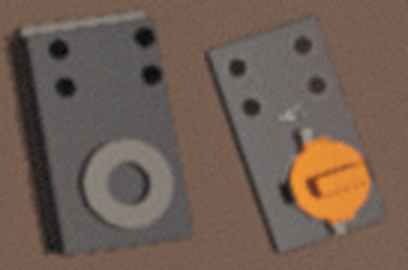

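View pics/c3.png

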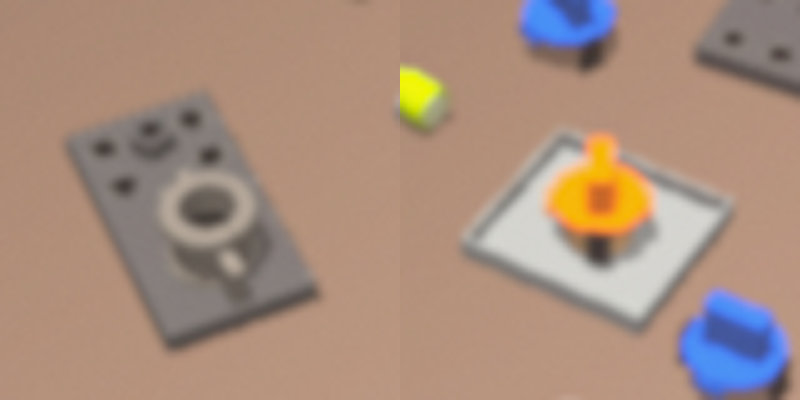

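```bash
python3 - <<'E'
from h import *
np.set_printoptions(precision=4,suppress=True)
t=cv2.imread('pics/top0.png');s=cv2.imread('pics/side0.png')
def om(im,roi):
    x0,y0,x1,y1=roi;m=cv2.inRange(cv2.cvtColor(im,cv2.COLOR_BGR2HSV),(5,150,120),(22,255,255));z=np.zeros_like(m);z[y0:y1,x0:x1]=m[y0:y1,x0:x1];return z
m=om(t,(280,190,340,250))
cs=max(cv2.findContours(m,0,1)[0],key=cv2.contourArea)
print('disc ellipse',cv2.fitEllipse(cs),cv2.minEnclosingCircle(cs))
w=np.array([onz('top',*p[0],0.042)[:2] for p in cs],np.float32)
print('world',cv2.fitEllipse(w), np.ptp(w,0))
# upscaled look
for im,n,(x,y) in((t,'d1',(311,220)),(t,'d2',(213,205)),(s,'d3',(236,246))):
    k=12;r=24
    c=cv2.resize(im[y-r:y+r,x-r:x+r],None,fx=k,fy=k,interpolation=cv2.INTER_CUBIC)
    for i in range(0,2*r,8):
        cv2.putText(c,str(x-r+i),(i*k,10),0,.4,(255,255,255));cv2.putText(c,str(y-r+i),(0,i*k+10),0,.4,(255,255,255))
    cv2.imwrite(f'pics/{n}.png',c)
g=cv2.cvtColor(t,cv2.COLOR_BGR2HSV)
for p in((212,206),(203,207),(195,215),(222,180),(180,200)): print(p,t[p[1],p[0]],g[p[1],p[0]])
for p in((236,246),(227,246),(232,262)): print(p,s[p[1],p[0]])
E
```

```text
disc ellipse ((310.3689880371094, 220.03958129882812), (23.43876075744629, 24.995452880859375), 140.19375610351562) ((310.20269775390625, 220.20269775390625), 13.318495750427246)
world ((0.5170873999595642, 0.008212623186409473), (0.06580168753862381, 0.0699039101600647), 128.94247436523438) [0.0674 0.0645]
(212, 206) [51 50 51] [150   5  51]
(203, 207) [145 153 163] [ 13  28 163]
(195, 215) [119 120 122] [ 10   6 122]
(222, 180) [116 115 122] [176  15 122]
(180, 200) [ 82  96 121] [ 11  82 121]
(236, 246) [84 91 99]
(227, 246) [145 156 168]
(232, 262) [118 123 132]
```

View pics/d1.png

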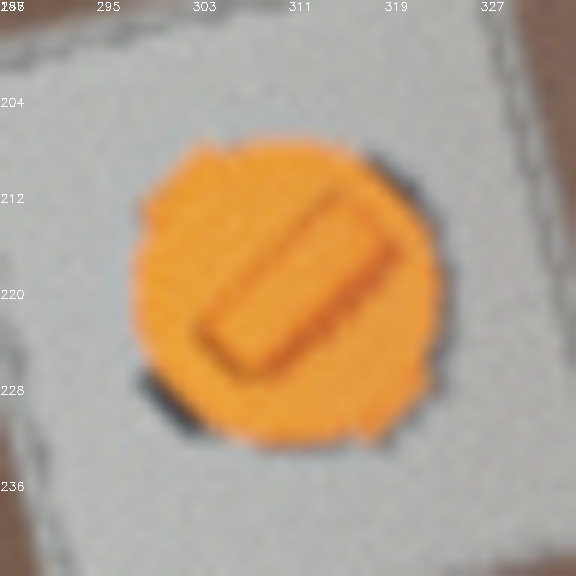

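View pics/d2.png

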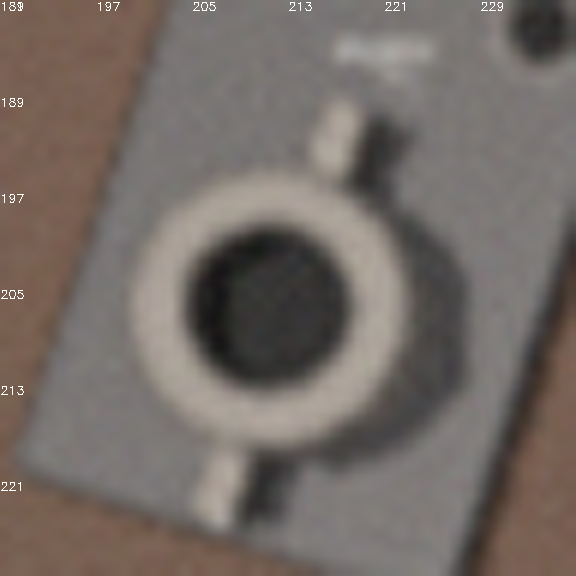

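View pics/d3.png

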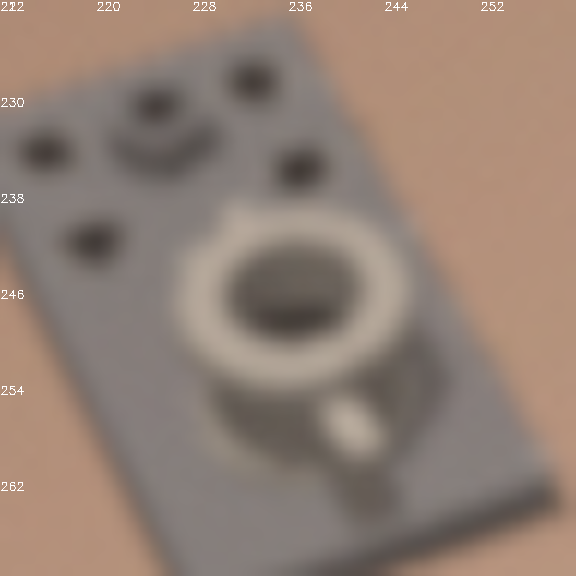

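```bash
cat > m.py <<'E'
from h import *
np.set_printoptions(precision=4,suppress=True)
t=cv2.imread('pics/top0.png');s=cv2.imread('pics/side0.png')
def ring(im,x,y,dark,name,k=8,r=20):
    c=cv2.resize(im[y-r:y+r,x-r:x+r],None,fx=k,fy=k,interpolation=cv2.INTER_CUBIC)
    g=cv2.cvtColor(c,cv2.COLOR_BGR2GRAY)
    m=(g>dark).astype(np.uint8)*255
    m=cv2.morphologyEx(m,cv2.MORPH_OPEN,np.ones((5,5)))
    cs,h=cv2.findContours(m,cv2.RETR_CCOMP,1)
    out=[]
    for q,hh in zip(cs,h[0]):
        if cv2.contourArea(q)>2500 and hh[3]>=0:
            e=cv2.fitEllipse(q);ctr=[(e[0][0]+.5)/k-.5+x-r,(e[0][1]+.5)/k-.5+y-r];out.append((ctr,np.array(e[1])/k,e[2]))
    cv2.imwrite(name,m);return out
a=ring(t,212,206,110,'pics/m1.png');b=ring(s,236,246,125,'pics/m2.png')
for q in a:print('top',q)
for q in b:print('side',q)
for q in a:
  for r in b: print(tri(q[0],r[0]))
# plate
g=cv2.cvtColor(t,cv2.COLOR_BGR2HSV)
m=cv2.inRange(g,(0,0,0),(180,55,255));z=np.zeros_like(m);z[145:240,183:255]=m[145:240,183:255]
z=cv2.morphologyEx(z,cv2.MORPH_CLOSE,np.ones((3,3)));cs=max(cv2.findContours(z,0,1)[0],key=cv2.contourArea)
w=np.array([onz('top',*p[0],0.02)[:2] for p in cs],np.float32)
print('plate',cv2.minAreaRect(w));print(cv2.boxPoints(cv2.minAreaRect(w)))
l=np.array([cv2.minAreaRect(cs)[0]]);print(cv2.minAreaRect(cs))
f=lambda u,v,z,x0,y0:onz('top',x0+u/12-.46,y0+v/12-.46,z)
def ang(p,q):d=(q-p)[:2];return np.degrees(np.arctan2(d[1],d[0])),np.linalg.norm(d)
print('cover y: clips',ang(f(170,405,.03,287,196),f(400,178,.03,287,196)),'handle',ang(f(195,330,.08,287,196),f(335,190,.08,287,196)),ang(f(255,380,.08,287,196),f(400,250,.08,287,196)))
print('tabs',ang(f(402,408,.037,287,196),f(175,178,.037,287,196)))
print('handle ctr',f(296,284,.08,287,196))
print('webs',ang(f(215,520,.05,189,181),f(343,100,.05,189,181)))
E
python3 m.py
```

```text
top ([210.78149223327637, 206.12768173217773], array([14.2009, 14.2902]), 46.382080078125)
side ([235.90337944030762, 246.04813194274902], array([ 8.3655, 11.0208]), 84.20265197753906)
(array([0.5524, 0.2842, 0.0686]), np.float64(0.00042113743700790765))
plate ((0.5968517661094666, 0.2685701251029968), (0.11247704923152924, 0.20571684837341309), 72.31380462646484)
[[0.4818 0.2462]
 [0.6778 0.1837]
 [0.7119 0.2909]
 [0.5159 0.3534]]
((218.9500274658203, 192.15000915527344), (39.21223831176758, 71.78369140625), 18.43494987487793)
cover y: clips (np.float64(-45.0756719626917), np.float64(0.07633177485090475)) handle (np.float64(-44.685858265462876), np.float64(0.04497438200666355)) (np.float64(-47.82815541993457), np.float64(0.044201277473747635))
tabs (np.float64(44.827589587073135), np.float64(0.07559154342545538))
handle ctr [0.5175 0.0083 0.08  ]
webs (np.float64(-16.02940747000241), np.float64(0.10225234108650455))
```

The target lug is the one at top-view (211,206): it has webs and a nut, and its bore is open. The plate at (533,225) has no webs, and the one at (410,220) is already covered. The loose cover is the orange one in the tray at (310,220). The blue and pink ones are look-alikes. The crops confirm this, and the plate measures 112 x 206 mm as it should.

Call:
{"method": "arm_command", "body": {
  "fingers": [-1, -1, -1, -1, -1, -1, -1, -1, -1, -1],
  "linear": [
    [-0.039, 0, 0.0445],
    [-0.039, 0, 0.0445],
    [-0.039, 0, 0.0445],
    [-0.039, 0, 0.0445],
    [-0.039, 0, 0.0445],
    [-0.039, 0, 0.0445],
    [-0.039, 0, 0.0445],
    [-0.039, 0, 0.0445],
    [-0.039, 0, 0.0445],
    [-0.039, 0, 0.0445]
  ],
  "yaw": [0, 0, 0, 0, 0, 0, 0, 0, 0, 0]
}}

```text
time: 1.1
tool_pos: [0.4158, -0.1509, 0.2312]
ee_rot: [[0.28, -0.0, 0.96], [-0.96, -0.0, 0.28], [-0.0, -1.0, -0.0]]
force: [1.0, -0.4, -0.1]
gripper_width: 0.0854
```

Call:
{"method": "arm_command", "body": {
  "fingers": [-1, -1, -1, -1, -1, -1, -1, -1, -1, -1],
  "linear": [
    [-0.039, 0, 0.0445],
    [-0.039, 0, 0.0445],
    [-0.039, 0, 0.0445],
    [-0.039, 0, 0.0445],
    [0, 0, 0],
    [0, 0, 0],
    [0, 0, 0],
    [0, 0, 0],
    [0, 0, 0],
    [0, 0, 0]
  ],
  "yaw": [0, 0, 0, 0, -0.29, -0.29, -0.29, -0.29, -0.29, -0.29]
}}

```text
time: 2.1
tool_pos: [0.5167, 0.007, 0.2308]
ee_rot: [[0.917, -0.001, 0.399], [-0.399, 0.0, 0.917], [-0.001, -1.0, -0.0]]
force: [-0.6, -0.3, -0.7]
gripper_width: 0.0852
```

Call:
{"method": "arm_command", "body": {
  "fingers": [-1, -1, -1, -1, -1, -1, -1, -1, -1, -1],
  "linear": [
    [0, 0, 0],
    [0, 0, 0],
    [0, 0, 0],
    [0, 0, 0],
    [0, 0, 0],
    [0, 0, 0],
    [0, 0, 0],
    [0, 0.03, 0],
    [0, 0.03, 0],
    [0, 0, 0]
  ],
  "yaw": [-0.29, -0.29, -0.29, -0.29, -0.29, -0.29, -0.29, -0.29, 0, 0]
}}

```text
time: 3.1
tool_pos: [0.5141, 0.0071, 0.1802]
ee_rot: [[0.737, -0.008, -0.676], [0.676, 0.001, 0.737], [-0.005, -1.0, 0.006]]
force: [-0.1, -0.2, -0.1]
gripper_width: 0.0853
```

```bash
python3 - <<'E'
from h import *
np.set_printoptions(precision=4,suppress=True)
for c in('side','top'): cv2.imwrite(f'pics/{c}1.png',robot.snapshot(c))
o=robot.get_obs();R=o['ee_rot'];print(o['tool_pos'],R,o['joints']);
print(np.degrees(np.arctan2(R[1,0],R[0,0])), R.T@(np.array([.5173,.0083,.05])-o['tool_pos'])/.8)
E
```

```text
[0.5167 0.0069 0.183 ] [[ 0.7367 -0.0017 -0.6763]
 [ 0.6763  0.0001  0.7367]
 [-0.0012 -1.      0.0013]] [ -3.9202  15.5207  97.0764   0.0007  67.5022 -46.4721]
42.551699619889945 [0.0019 0.1663 0.0006]
```

View pics/side1.png

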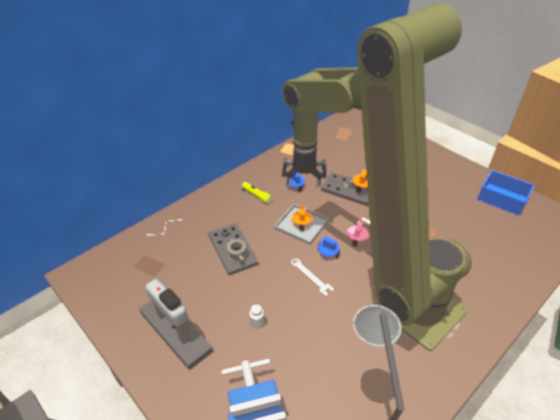

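Call:
{"method": "arm_command", "body": {
  "fingers": [-1, -1, -1, -1, -1, -1, -1, -1, -1, -1],
  "linear": [
    [0.002, 0.03, 0],
    [0, 0.04, 0],
    [0, 0.03, 0],
    [0, 0.02, 0],
    [0, 0.015, 0],
    [0, 0.015, 0],
    [0, 0.01, 0],
    [0, 0.006, 0],
    [0, 0, 0],
    [0, 0, 0]
  ],
  "yaw": [-0.085, 0, 0, 0, 0, 0, 0, 0, 0, 0]
}}

```text
time: 4.2
tool_pos: [0.5187, 0.0079, 0.0508]
ee_rot: [[0.707, 0.001, -0.707], [0.707, -0.0, 0.707], [0.0, -1.0, -0.001]]
force: [0.1, -0.7, -0.4]
gripper_width: 0.0854
```

Call:
{"method": "arm_command", "body": {
  "fingers": [0.2, 1, 1, 1, 1, 1, 1, 1, 1, 1],
  "linear": [
    [0, 0, 0],
    [0, 0, 0],
    [0, 0, 0],
    [0, 0, 0],
    [0, 0, 0],
    [0, 0, 0],
    [0, 0, 0],
    [0, 0, 0],
    [0, 0, 0],
    [0, 0, 0]
  ],
  "yaw": [0, 0, 0, 0, 0, 0, 0, 0, 0, 0]
}}

```text
time: 5.2
tool_pos: [0.5184, 0.0079, 0.0506]
ee_rot: [[0.707, 0.0, -0.707], [0.707, -0.0, 0.707], [0.0, -1.0, -0.0]]
force: [-0.7, 0.1, 2.2]
gripper_width: 0.0173
```

```bash
python3 - <<'E'
from h import *
np.set_printoptions(precision=4,suppress=True)
s=robot.snapshot('side');cv2.imwrite('pics/side2.png',cv2.resize(s[170:260,255:355],None,fx=6,fy=6,interpolation=2))
o=robot.get_obs();R=o['ee_rot'];print(o['tool_pos'],o['force'],o['gripper_width'],R)
E
```

```text
[0.5184 0.0079 0.0506] [-0.2346  0.0209  2.7741] 0.01691851486944137 [[ 0.707   0.0001 -0.7072]
 [ 0.7072 -0.0001  0.707 ]
 [ 0.     -1.     -0.0001]]
```

View pics/side2.png

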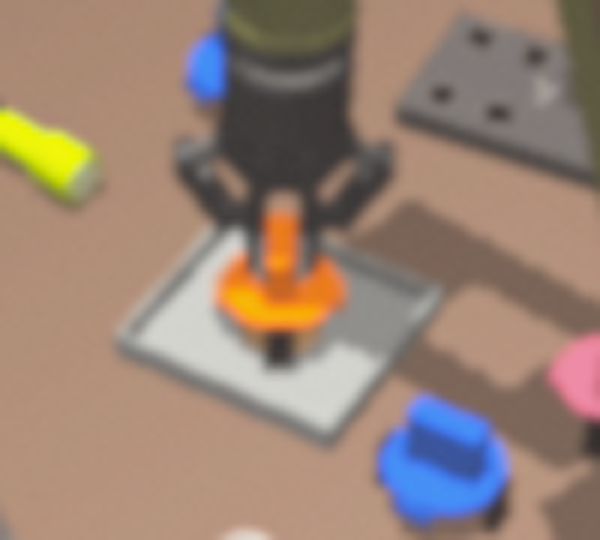

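Call:
{"method": "arm_command", "body": {
  "fingers": [1, 1, 1, 1, 1, 1, 1, 1, 1, 1],
  "linear": [
    [0, -0.01, 0],
    [0, -0.03, 0],
    [0, -0.04, 0],
    [0, -0.04, 0],
    [0, -0.04, 0],
    [0, 0, 0],
    [0.039, 0, 0.0305],
    [0.039, 0, 0.0305],
    [0.039, 0, 0.0305],
    [0.039, 0, 0.0305]
  ],
  "yaw": [0, 0, 0, 0, 0, 0, 0, 0, 0, 0]
}}

```text
time: 6.25
tool_pos: [0.5367, 0.1663, 0.1775]
ee_rot: [[0.707, -0.002, -0.707], [0.707, -0.0, 0.707], [-0.002, -1.0, 0.001]]
force: [-0.1, 0.6, -1.9]
gripper_width: 0.0171
```

Call:
{"method": "arm_command", "body": {
  "fingers": [1, 1, 1, 1, 1, 1, 1, 1, 1, 1],
  "linear": [
    [0.039, 0, 0.0305],
    [0.039, 0, 0.0305],
    [0.039, 0, 0.0305],
    [0, 0, 0],
    [0, 0, 0],
    [0, 0, 0],
    [0, 0, 0],
    [0, 0, 0],
    [0, 0, 0],
    [0, 0, 0]
  ],
  "yaw": [0, 0, 0, 0.27, 0.27, 0.27, 0.27, 0.27, 0.27, 0.27]
}}

```text
time: 7.25
tool_pos: [0.5509, 0.2828, 0.177]
ee_rot: [[0.986, -0.003, 0.164], [-0.164, -0.001, 0.986], [-0.002, -1.0, -0.001]]
force: [-0.4, -0.1, -1.5]
gripper_width: 0.017
```

Call:
{"method": "arm_command", "body": {
  "fingers": [1, 1, 1, 1, 1, 1, 1, 1, 1, 1],
  "linear": [
    [0, 0, 0],
    [0, 0.02, 0],
    [0, 0.02, 0],
    [0, 0.02, 0],
    [0, 0, 0],
    [0, 0, 0],
    [0, 0, 0],
    [0, 0, 0],
    [0, 0, 0],
    [0, 0, 0]
  ],
  "yaw": [0.27, 0.03, 0, 0, 0, 0, 0, 0, 0, 0]
}}

```text
time: 8.25
tool_pos: [0.5522, 0.2833, 0.1311]
ee_rot: [[0.952, 0.001, 0.305], [-0.305, 0.0, 0.952], [0.001, -1.0, 0.001]]
force: [0.3, -0.2, -1.8]
gripper_width: 0.0169
```

```bash
python3 - <<'E'
from h import *
np.set_printoptions(precision=4,suppress=True)
for c in('side','top'): cv2.imwrite(f'pics/{c}3.png',robot.snapshot(c))
s=cv2.imread('pics/side3.png');cv2.imwrite('pics/side3c.png',cv2.resize(s[190:280,190:290],None,fx=6,fy=6,interpolation=2))
s=cv2.imread('pics/top3.png');cv2.imwrite('pics/top3c.png',cv2.resize(s[145:245,165:265],None,fx=6,fy=6,interpolation=2))
o=robot.get_obs();R=o['ee_rot'];print(o['tool_pos'],o['force'],o['gripper_width'],R,np.degrees(np.arctan2(R[1,0],R[0,0])))
E
```

```text
[0.5521 0.2832 0.1309] [-0.0499  0.3305 -2.6257] 0.01694525622811711 [[ 0.9525  0.0005  0.3046]
 [-0.3046  0.0002  0.9525]
 [ 0.0004 -1.      0.0004]] -17.732149728624012
```

View pics/side3c.png

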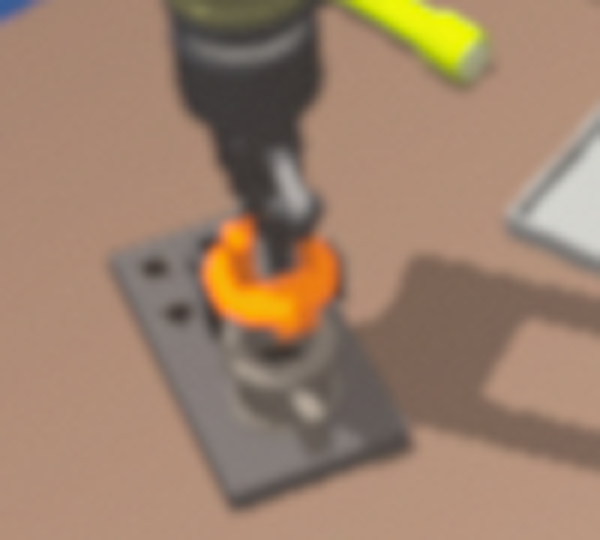

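View pics/top3c.png

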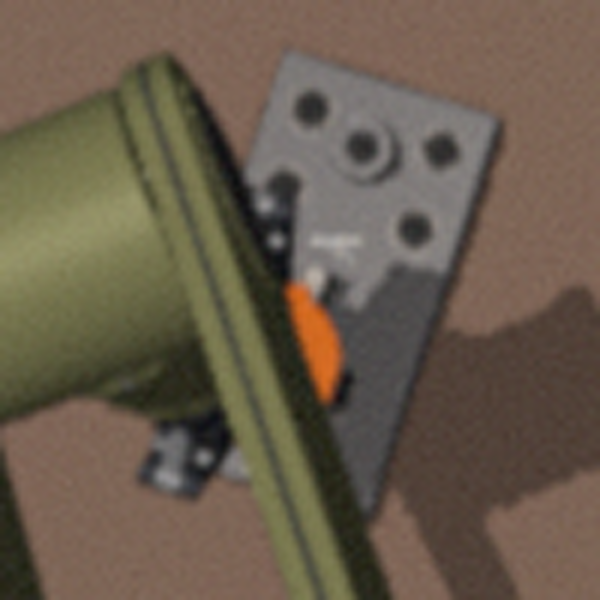

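```bash
python3 - <<'E'
from h import *
s=cv2.imread('pics/side3.png');k=6
c=cv2.resize(s[190:280,190:290],None,fx=k,fy=k,interpolation=2)
m=cv2.inRange(cv2.cvtColor(c,cv2.COLOR_BGR2HSV),(4,170,130),(24,255,255))
ys,xs=np.nonzero(m)
f=lambda v,o:(v+.5)/k-.5+o
print('meas u',f(xs.min(),190),f(xs.max(),190),'vmax',f(ys.max(),190),'row at left',f(ys[xs==xs.min()].mean(),190),'right',f(ys[xs==xs.max()].mean(),190))
a=np.linspace(0,6.283,361)
for z in(.1173,.1223):
  P=np.array([proj('side',(.5524+.036*np.cos(t),.2842+.036*np.sin(t),z)) for t in a])
  print(z,P.min(0),P.max(0))
for t in(.5524,.2842,.0686),(.5516,.2830,.069),(.5524,.2842,.1223): print(proj('side',t),proj('top',t))
# calibration check vs picked cover, initial side picture
s=cv2.imread('pics/side0.png');c=cv2.resize(s[180:250,260:340],None,fx=k,fy=k,interpolation=2)
m=cv2.inRange(cv2.cvtColor(c,cv2.COLOR_BGR2HSV),(4,170,130),(24,255,255));ys,xs=np.nonzero(m)
print('init',f(xs.min(),260),f(xs.max(),260))
P=np.array([proj('side',(.5173+.036*np.cos(t),.0083+.036*np.sin(t),.042)) for t in a]);print(P.min(0),P.max(0))
# top partial: right edge of disc
E
```

```text
meas u 223.58333333333334 245.75 vmax 245.75 row at left 235.25 right 235.41666666666666
0.1173 [223.79790591 228.16833764] [245.90316261 244.29295504]
0.1223 [223.65548122 227.11728264] [245.8126936  243.24361622]
(np.float64(235.96746723303846), np.float64(246.0743770339077)) (np.float64(210.719982147991), np.float64(206.0864826576644))
(np.float64(236.3893955232255), np.float64(245.93896040397328)) (np.float64(211.12801992793692), np.float64(206.36753308644705))
(np.float64(234.74555520420685), np.float64(235.04230048807207)) (np.float64(207.56501354018292), np.float64(204.48395586698808))
init 291.9166666666667 310.9166666666667
[291.6753908  210.25691049] [311.54201161 224.1772088 ]
```

Call:
{"method": "arm_command", "body": {
  "fingers": [1, 1, 1, 1, 1, 1, 1, 1, 1, 1],
  "linear": [
    [0, 0.004, 0],
    [0, 0.004, 0],
    [0, 0.004, 0],
    [0, 0.004, 0],
    [0, 0.004, 0],
    [0, 0.004, 0],
    [0, 0.003, 0],
    [0, 0.002, 0],
    [0, 0, 0],
    [0, 0, 0]
  ],
  "yaw": [0, 0, 0, 0, 0, 0, 0, 0, 0, 0]
}}

```text
time: 9.35
tool_pos: [0.552, 0.2832, 0.1074]
ee_rot: [[0.953, 0.0, 0.305], [-0.305, 0.0, 0.953], [0.0, -1.0, 0.0]]
force: [0.0, -0.2, -2.0]
gripper_width: 0.0169
```

Call:
{"method": "arm_command", "body": {
  "fingers": [1, 1, 1, 1, 1, 1, 1, 1, 1, 1],
  "linear": [
    [0, 0.001, 0],
    [0, 0.001, 0],
    [0, 0.001, 0],
    [0, 0.001, 0],
    [0, 0.001, 0],
    [0, 0, 0],
    [0, 0, 0],
    [0, 0, 0],
    [0, 0, 0],
    [0, 0, 0]
  ],
  "yaw": [0, 0, 0, 0, 0, 0, 0, 0, 0, 0]
}}

```text
time: 10.35
tool_pos: [0.552, 0.2832, 0.1034]
ee_rot: [[0.952, 0.0, 0.305], [-0.305, 0.0, 0.952], [0.0, -1.0, 0.0]]
force: [-0.6, 1.0, -1.6]
gripper_width: 0.0172
```

Call:
{"method": "arm_command", "body": {
  "fingers": [1, 1, 1, 1, 1, 1, 1, 1, 1, 1],
  "linear": [
    [0, 0.001, 0],
    [0, 0.001, 0],
    [0, 0.001, 0],
    [0, 0.001, 0],
    [0, 0, 0],
    [0, 0, 0],
    [0, 0, 0],
    [0, 0, 0],
    [0, 0, 0],
    [0, 0, 0]
  ],
  "yaw": [0, 0, 0, 0, 0, 0, 0, 0, 0, 0]
}}

```text
time: 11.35
tool_pos: [0.5521, 0.2832, 0.1003]
ee_rot: [[0.952, 0.0, 0.305], [-0.305, 0.0, 0.952], [0.0, -1.0, 0.0]]
force: [-0.5, 0.2, 0.8]
gripper_width: 0.0171
```

Call:
{"method": "arm_command", "body": {
  "fingers": [1, 1, 1, 1, 1, 1, 1, 1, 1, 1],
  "linear": [
    [0, 0.001, 0],
    [0, 0.001, 0],
    [0, 0.001, 0],
    [0, 0, 0],
    [0, 0, 0],
    [0, 0, 0],
    [0, 0, 0],
    [0, 0, 0],
    [0, 0, 0],
    [0, 0, 0]
  ],
  "yaw": [0, 0, 0, 0, 0, 0, 0, 0, 0, 0]
}}

```text
time: 12.35
tool_pos: [0.5523, 0.2832, 0.0979]
ee_rot: [[0.952, 0.001, 0.305], [-0.305, 0.0, 0.952], [0.001, -1.0, 0.0]]
force: [0.2, -0.9, 6.0]
gripper_width: 0.017
```

Call:
{"method": "arm_command", "body": {
  "fingers": [1, 1, 1, 1, 1, 1, 1, 1, 1, 1],
  "linear": [
    [0, 0.001, 0],
    [0, 0.001, 0],
    [0, 0.001, 0],
    [0, 0.001, 0],
    [0, 0, 0],
    [0, 0, 0],
    [0, 0, 0],
    [0, 0, 0],
    [0, 0, 0],
    [0, 0, 0]
  ],
  "yaw": [0, 0, 0, 0, 0, 0, 0, 0, 0, 0]
}}

```text
time: 13.35
tool_pos: [0.5521, 0.2833, 0.095]
ee_rot: [[0.952, 0.001, 0.305], [-0.305, 0.0, 0.952], [0.0, -1.0, 0.001]]
force: [-0.4, -0.1, 6.9]
gripper_width: 0.0172
```

Call:
{"method": "arm_command", "body": {
  "fingers": [1, 1, 1, 1, 1, 1, 1, 1, 1, 1],
  "linear": [
    [0, 0.001, 0],
    [0, 0.001, 0],
    [0, 0.001, 0],
    [0, 0.001, 0],
    [0, 0.001, 0],
    [0, 0, 0],
    [0, 0, 0],
    [0, 0, 0],
    [0, 0, 0],
    [0, 0, 0]
  ],
  "yaw": [0, 0, 0, 0, 0, 0, 0, 0, 0, 0]
}}

```text
time: 14.35
tool_pos: [0.5517, 0.283, 0.0901]
ee_rot: [[0.952, -0.001, 0.305], [-0.305, -0.0, 0.952], [-0.001, -1.0, -0.0]]
force: [1.8, 0.8, -0.8]
gripper_width: 0.0171
```

Call:
{"method": "arm_command", "body": {
  "fingers": [1, 1, 1, 1, 1, 1, 1, 1, 1, 1],
  "linear": [
    [0, 0.001, 0],
    [0, 0.001, 0],
    [0, 0.001, 0],
    [0, 0, 0],
    [0, 0, 0],
    [0, 0, 0],
    [0, 0, 0],
    [0, 0, 0],
    [0, 0, 0],
    [0, 0, 0]
  ],
  "yaw": [0, 0, 0, 0, 0, 0, 0, 0, 0, 0]
}}

```text
time: 15.35
tool_pos: [0.5519, 0.2831, 0.0881]
ee_rot: [[0.952, -0.0, 0.305], [-0.305, -0.0, 0.952], [-0.0, -1.0, -0.0]]
force: [-0.6, 0.2, 3.0]
gripper_width: 0.0172
```

```bash
python3 - <<'E'
from h import *
s=robot.snapshot('side');cv2.imwrite('pics/side4c.png',cv2.resize(s[190:280,190:290],None,fx=6,fy=6,interpolation=2))
o=robot.get_obs();print(o['tool_pos'],o['force'],o['torque'])
E
```

```text
[0.55187013 0.28317601 0.08805885] [-0.8386092   0.22631041  2.48620435] [-0.00377675  0.06122453  0.05395149]
```

View pics/side4c.png

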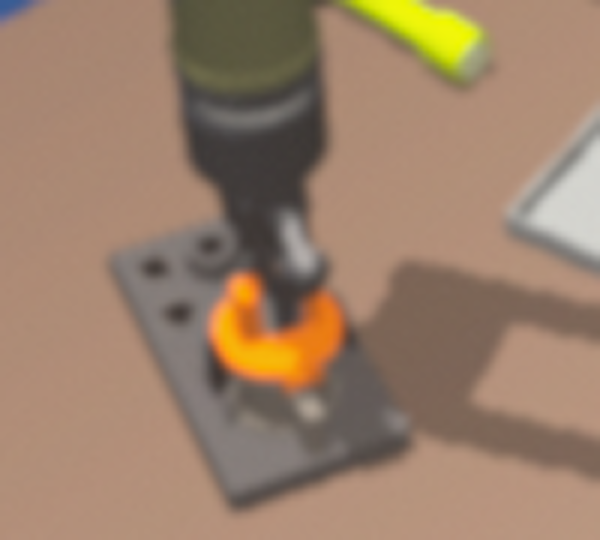

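Call:
{"method": "arm_command", "body": {
  "fingers": [1, 1, 1, 1, 1, 1, 1, 1, 1, 1],
  "linear": [
    [0, 0.001, 0],
    [0, 0.001, 0],
    [0, 0.0005, 0],
    [0, 0, 0],
    [0, 0, 0],
    [0, 0, 0],
    [0, 0, 0],
    [0, 0, 0],
    [0, 0, 0],
    [0, 0, 0]
  ],
  "yaw": [0, 0, 0, 0, 0, 0, 0, 0, 0, 0]
}}

```text
time: 16.4
tool_pos: [0.552, 0.2831, 0.086]
ee_rot: [[0.952, 0.0, 0.305], [-0.305, -0.0, 0.952], [0.0, -1.0, 0.0]]
force: [1.7, -0.2, 0.8]
gripper_width: 0.0171
```

Call:
{"method": "arm_command", "body": {
  "fingers": [1, 1, 1, 1, 1, 1, 1, 1, 1, 1],
  "linear": [
    [0, 0.001, 0],
    [0, 0.001, 0],
    [0, 0, 0],
    [0, 0, 0],
    [0, 0, 0],
    [0, 0, 0],
    [0, 0, 0],
    [0, 0, 0],
    [0, 0, 0],
    [0, 0, 0]
  ],
  "yaw": [0, 0, 0, 0, 0, 0, 0, 0, 0, 0]
}}

```text
time: 17.4
tool_pos: [0.5518, 0.2831, 0.084]
ee_rot: [[0.952, -0.0, 0.305], [-0.305, -0.0, 0.952], [-0.0, -1.0, -0.0]]
force: [2.0, 0.6, -9.0]
gripper_width: 0.0169
```

Call:
{"method": "arm_command", "body": {
  "fingers": [1, 1, 1, 1, 1, 1, 1, 1, 1, 1],
  "linear": [
    [0, 0.001, 0],
    [0, 0, 0],
    [0, 0, 0],
    [0, 0, 0],
    [0, 0, 0],
    [0, 0, 0],
    [0, 0, 0],
    [0, 0, 0],
    [0, 0, 0],
    [0, 0, 0]
  ],
  "yaw": [0, 0, 0, 0, 0, 0, 0, 0, 0, 0]
}}

```text
time: 18.4
tool_pos: [0.5518, 0.2831, 0.0839]
ee_rot: [[0.952, -0.0, 0.305], [-0.305, -0.0, 0.952], [-0.0, -1.0, -0.0]]
force: [-0.6, 0.8, 0.5]
gripper_width: 0.0167
```

Call:
{"method": "arm_command", "body": {
  "fingers": [1, 1, 1, 1, 1, 1, 1, 1, 1, 1],
  "linear": [
    [0, 0.0008, 0],
    [0, 0, 0],
    [0, 0, 0],
    [0, 0, 0],
    [0, 0, 0],
    [0, 0, 0],
    [0, 0, 0],
    [0, 0, 0],
    [0, 0, 0],
    [0, 0, 0]
  ],
  "yaw": [0, 0, 0, 0, 0, 0, 0, 0, 0, 0]
}}

```text
time: 19.4
tool_pos: [0.5519, 0.2832, 0.0838]
ee_rot: [[0.953, 0.0, 0.305], [-0.305, 0.0, 0.953], [0.0, -1.0, 0.0]]
force: [-1.8, -0.4, 5.8]
gripper_width: 0.0168
```

Call:
{"method": "arm_command", "body": {
  "fingers": [1, 1, 1, 1, 1, 1, 1, 1, 1, 1],
  "linear": [
    [0, 0.0015, 0],
    [0, 0, 0],
    [0, 0, 0],
    [0, 0, 0],
    [0, 0, 0],
    [0, 0, 0],
    [0, 0, 0],
    [0, 0, 0],
    [0, 0, 0],
    [0, 0, 0]
  ],
  "yaw": [0, 0, 0, 0, 0, 0, 0, 0, 0, 0]
}}

```text
time: 20.4
tool_pos: [0.5519, 0.2832, 0.0833]
ee_rot: [[0.952, 0.001, 0.305], [-0.305, 0.0, 0.952], [0.001, -1.0, 0.0]]
force: [-2.7, -1.0, 9.6]
gripper_width: 0.0167
```

Call:
{"method": "arm_command", "body": {
  "fingers": [1, 1, 1, 1, 1, 1, 1, 1, 1, 1],
  "linear": [
    [0, 0.0015, 0],
    [0, 0, 0],
    [0, 0, 0],
    [0, 0, 0],
    [0, 0, 0],
    [0, 0, 0],
    [0, -0.002, 0],
    [0, -0.002, 0],
    [0, 0, 0],
    [0, 0, 0]
  ],
  "yaw": [0, 0, 0, 0, 0, 0, 0, 0, 0, 0]
}}

```text
time: 21.4
tool_pos: [0.5519, 0.2831, 0.0839]
ee_rot: [[0.952, -0.0, 0.305], [-0.305, -0.0, 0.952], [-0.0, -1.0, -0.0]]
force: [-0.9, 0.7, 2.1]
gripper_width: 0.0172
```

```bash
python3 - <<'E'
from h import *
o=robot.get_obs();print(o['tool_pos'],o['force'],o['torque'])
s=robot.snapshot('side');cv2.imwrite('pics/side5c.png',cv2.resize(s[190:280,190:290],None,fx=6,fy=6,interpolation=2))
E
```

```text
[0.55187302 0.28313364 0.08387007] [-0.93595112  0.74119555  2.13412685] [-0.02368949  0.1322898  -0.05078145]
```

View pics/side5c.png

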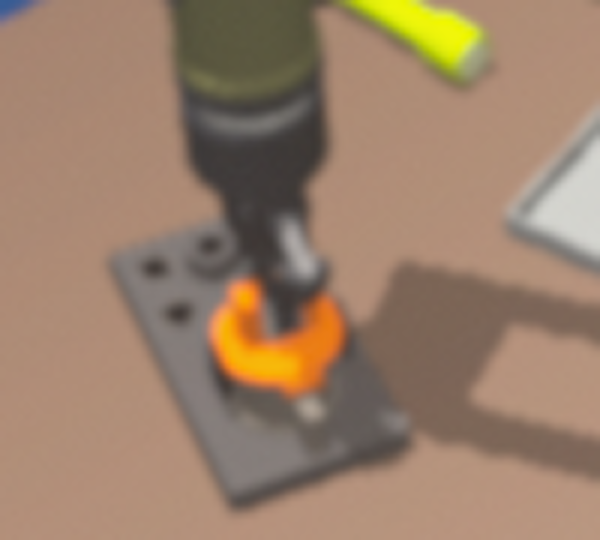

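Call:
{"method": "arm_command", "body": {
  "fingers": [1, 1, 1, 1, 1, 1, 1, 1, 1, 1],
  "linear": [
    [0, -0.001, 0],
    [0, -0.0006, 0],
    [0, 0, 0],
    [0, 0, 0],
    [0, 0, 0],
    [0, 0, 0],
    [0, 0, 0],
    [0, 0, 0],
    [0, 0, 0],
    [0, 0, 0]
  ],
  "yaw": [0, 0, 0, 0, 0, 0, 0, 0, 0, 0]
}}

```text
time: 22.45
tool_pos: [0.5518, 0.2831, 0.0842]
ee_rot: [[0.952, -0.001, 0.305], [-0.305, -0.0, 0.952], [-0.001, -1.0, -0.001]]
force: [4.2, 2.5, -20.3]
gripper_width: 0.0171
```

Call:
{"method": "arm_command", "body": {
  "fingers": [1, 1, 1, 0, -0.5, -1, -1, -1, -1, -1],
  "linear": [
    [0, 0.001, 0],
    [0, 0.0006, 0],
    [0, 0, 0],
    [0, 0, 0],
    [0, 0, 0],
    [0, 0, 0],
    [0, 0, 0],
    [0, 0, 0],
    [0, 0, 0],
    [0, 0, 0]
  ],
  "yaw": [0, 0, 0, 0, 0, 0, 0, 0, 0, 0]
}}

```text
time: 23.45
tool_pos: [0.5519, 0.2832, 0.0839]
ee_rot: [[0.952, -0.0, 0.305], [-0.305, -0.0, 0.952], [-0.0, -1.0, -0.0]]
force: [0.4, 0.3, -0.2]
gripper_width: 0.0856
```

Call:
{"method": "arm_command", "body": {
  "fingers": [-1, -1, -1, -1, -1, -1, -1, -1, -1, -1],
  "linear": [
    [0, -0.01, 0],
    [0, -0.02, 0],
    [0, -0.04, 0],
    [0, -0.05, 0],
    [0, -0.05, 0],
    [0, 0, -0.05],
    [0, 0, -0.05],
    [0, 0, -0.05],
    [0, 0, -0.05],
    [0, 0, -0.05]
  ],
  "yaw": [0, 0, 0, 0, 0, 0, 0, 0, 0, 0]
}}

```text
time: 24.45
tool_pos: [0.4904, 0.0914, 0.2205]
ee_rot: [[0.953, 0.001, 0.304], [-0.304, -0.0, 0.953], [0.001, -1.0, 0.0]]
force: [0.9, 0.0, 0.3]
gripper_width: 0.0856
```

```bash
python3 - <<'E'
from h import *
for c in('side','top'): cv2.imwrite(f'pics/{c}6.png',robot.snapshot(c))
s=cv2.imread('pics/side6.png');t=cv2.imread('pics/top6.png')
a=cv2.resize(s[205:285,195:275],None,fx=5,fy=5,interpolation=2);b=cv2.resize(t[155:235,175:255],None,fx=5,fy=5,interpolation=2)
cv2.imwrite('pics/c6.png',np.hstack([a,b]))
for im,n,(x0,y0) in((s,'side',(195,205)),(t,'top',(175,155))):
    k=6;c=cv2.resize(im[y0:y0+80,x0:x0+80],None,fx=k,fy=k,interpolation=2)
    m=cv2.inRange(cv2.cvtColor(c,cv2.COLOR_BGR2HSV),(4,170,130),(24,255,255));ys,xs=np.nonzero(m)
    f=lambda v,o:(v+.5)/k-.5+o
    print(n,f(xs.min(),x0),f(xs.max(),x0),f(ys.min(),y0),f(ys.max(),y0))
    P=np.array([proj(n,(.5522+.036*np.cos(q),.2841+.036*np.sin(q),.0755)) for q in np.linspace(0,6.283,361)]);print(P.min(0),P.max(0))
print(robot.get_obs()['force'],robot.get_obs()['tool_pos'])
E
```

```text
side 225.25 247.08333333333334 233.91666666666666 254.91666666666666
[225.02415541 236.78650918] [246.70508245 252.89194558]
top 197.91666666666666 223.58333333333334 192.75 220.75
[197.23837865 192.880241  ] [223.49749733 219.09171789]
[ 0.98708276  0.7486926  -0.00211084] [0.48878382 0.08889364 0.22036801]
```

View pics/c6.png

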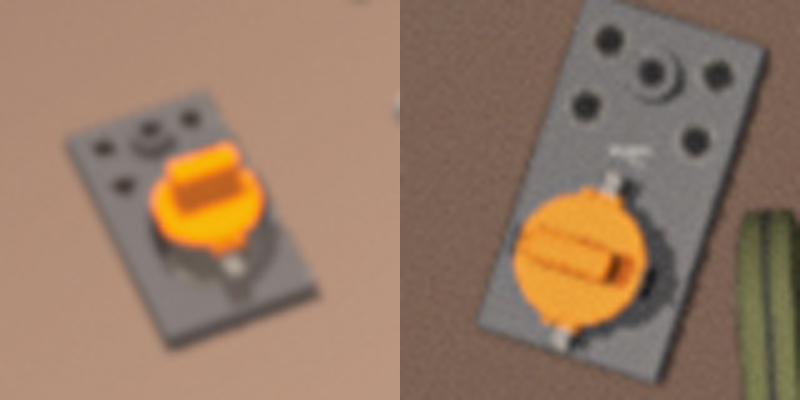

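View pics/top6.png

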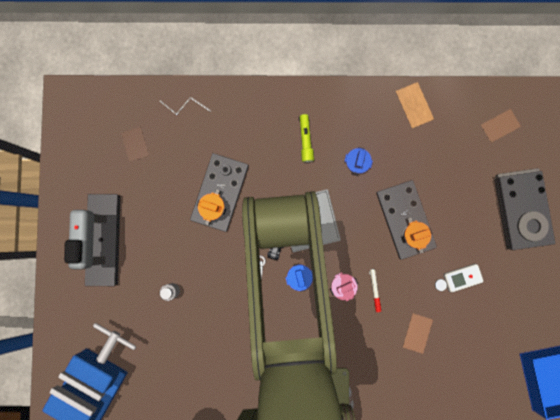

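The cover sits flat and centred on the boss at top-view (210,207). Its tabs are over the webs, nothing else has moved, and the robot is clear.

```bash
python3 -c "
from plant import robot;print(robot.hand_in())"
```

```text
the job is handed in; nothing more can be done
None
```

The orange cover is off its puck and snapped onto the open boss of the uncovered lug, with its clip arms on the two sides between the webs. I let go, backed the arm clear, and handed the job in at about 24.6 s.

**Snap and seating:**
- The force rose as the hooks spread, eased as they dragged over the lip, then jumped to a downward pull when the clips went under it.
- Pressing on, the cover gave at about 7.6 N/mm, close to the seal's 7 N/mm. It came back to the same height afterwards.
- A pull of about 18–20 N upward moved it only 0.3 mm. That shows it is held, but I did not check each clip arm on its own.

**Pressing force:** The highest reading was 9.6 N (about 12 N allowing for the cover's weight). I did not read the force during the last, deepest push. It was probably about 16 N, well under 30 N.

**Final pictures:** The disc outline matches the expected home position to within about 0.7 pixel (about 2 mm). The tabs lie over the webs and the cover looks flat. No other object looks moved, though the arm partly hid the tray and spanner in the last top view.

The camera estimates of the boss position differed by about 1.4 mm between the bore and the plate outline. I used the bore, and the cover went on without catching.

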